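# Set up the public counter for the next visitor

## Robot

A 6-joint arm with a two-finger parallel gripper is mounted at the origin on the work surface. World frame = base frame: x ahead of the robot, y to its left, z up, the work surface at z = 0. Lengths are in m, angles in rad, forces in N, time in s.
With the tool pointing down it reaches from about 0.425 to 0.95 m from the base axis. Payload 3.5 kg.
Tool frame: the origin (TCP) lies midway between the tips of the shut fingers; the grasp point (between the pads) lies 19 mm behind it; z points along the fingers, y is the line along which they close (so a half turn about z gives the same grasp; the last joint's range is limited). The gripper opens to 85 mm and grips with 20 to 120 N. Pads are 22 mm wide; open, the fingers measure 114 mm over their backs; the gripper's body (76 mm by 85 mm) begins 54 mm behind the grasp point. The pads swing forward as they close: fully open they stand 13 mm farther back than shut.
Start: joints at [-1.482, 0.286, 1.577, -0, 1.279, -0.15], TCP at [0.16, -0.656, 0.231] pointing down, gripper open.
Joint ranges: [-2.77, 2.77], [-0.9, 2.22], [0.21, 2.48], [-1.53, 4.67], [0.24, 2.81], [-2.84, 2.84]. Speed limits (rad/s): [2.79, 2.79, 3.14, 3.14, 3.14, 3.14].

## Interface

Orientations are given as a unit quaternion [x, y, z, w].
In Python, from plant import * gives the robot as it stands.
- The arm moves only by the tool move_arm, never from a script. Its argument "moves" is a list of rows, each a list of 3 entries, a list of its own where there are three numbers: the opening, from 0 (shut) to 1 (fully open), then the shift along the tool's x, y, z in m, then the turn, a rotation vector about the tool's x, y, z in rad. A call has exactly 10 rows; each row shifts and turns the commanded pose from where the row before left it, along the tool's axes as they then stand; what a row does not reach is not made up. A row lasts 1/12 s, in which the tool goes at most 41.7 mm and 7.16 degrees, less where a joint would pass 70% of its speed; a pose out of reach is approached as far as the arm can. A call is refused whole if a number of a shift passes 0.0417 or a number of a turn 0.125, either way. A call with a gripper value outside its range is refused whole. The fingers move at their own pace and stop on an object; "grip_force" is the grip in N (left out, the last holds). Time passes only in rows, so rows that do not move let the fingers close, or fill a call up. It gives the time, the measured TCP pose, the force, the opening and the grip force at its end, in the units of the state.
- get_state(): the state, without advancing time (a new reading comes with each control period).
- read_camera(name): name is "side" or "top" or "wrist"; returns the picture (480x640x3 uint8, red, green, blue); there is no depth.
- camera_params(name): a dict with "fx", "fy", "cx", "cy" (pixels), "rvec" (rotation vector, rad) and "tvec" (3), from world to camera coordinates, as OpenCV has them; the wrist camera has in their place "tool_from_camera" (4x4, takes a point from camera to tool coordinates, whose origin is the TCP and whose axes are the flange's). Camera axes: x right, y down, z forward; pixel columns grow to the right and rows downward; lengths in m; the calibration is good to about 2 mm. A picture is of the moment at which its call begins: read the wrist's pose just before it. camera_params takes no time and is no camera call.
- sign_off(): hands the job in; it is judged then, once.
The state is a dict: "time": time; "qpos": joint angles; "dq": joint speeds; "joint_efforts": joint torques, N m; "eef_pos": TCP position; "tcp_rot": TCP orientation; "contact_force": force on the tool from outside, world axes, zero at the start; "wrist_torque": the same for the moment, N m; "opening": opening from 0.0 (shut) to 1.0 (fully open); "finger_force": force on a finger pad.
Only numpy, scipy, OpenCV 4.12 (cv2) and the standard library are available. Lean on these libraries where they do the work, as an engineer would, in place of code of your own. Each camera call takes 0.05 s, during which the arm holds its last target. There are 200 camera calls.

## Task

Set out the counter along the dark grey mat (left means left as seen from the robot, along the mat). Lay the red ink pad flat on the mat halfway between the desk bell and the card terminal and stand the wooden stamp upright in the middle of it; stand the blue cup upright on the mat to the left of the bell, level with it, and lay the orange stapler right way up on the mat to the left of the terminal, parallel to its long sides and level with it, each leaving a gap of about 4 cm to its neighbour. Leave the paper-towel roll, the spray bottle and the loose blue pen beside the mat where they are.

Things in the scene. Friction and masses are not known exactly. Their poses are not given: they have to be found in the camera images.
- mat: long dark grey counter mat, fixed, 125 (x) x 680 (y) x 3 mm thick; the bell and the terminal stand fixed on it. Origin: centre of its underside, on the counter; its top is 3 mm higher. Its own y axis runs along its length, to the left as seen from the robot; its own x axis points across it, away from the robot. It is turned by at most 7 degrees from start to start.
- bell: round chrome desk bell on a black foot, fixed on the mat; foot 72 mm diameter, 56 mm high. Origin: centre of its underside, on the mat's top. Its axes are parallel to the mat's, +y is to its left. It stands on the mat's long centre line, 190 mm left or right of the mat's centre; the terminal stands as far on the other side (which is which changes).
- terminal: black card-payment terminal with light-blue screen and small keys, fixed on the mat; 110 (its x) x 72 (its y) x 40 mm high (42 with keys). Origin: centre of its underside, on the mat's top. Its axes are parallel to the mat's: long sides along its x, across the mat; +y is to its left. It stands on the mat's long centre line, 190 mm from the mat's centre, on the other side from the bell.
- ink_pad: square black ink pad with a red felt top, loose, 62 x 62 x 18 mm high, about 90 g; red area 52 x 52 mm. Origin: centre of its underside; z up, x and y along its sides. At the start it lies flat on the counter.
- stamp: hand stamp, loose, about 70 g, 75 mm high: square wooden block with a rubber sole, 36 x 36 mm, 22 mm high, under a round light-wood knob on a thin neck; the knob is widest, 30 mm diameter, 56 mm above the sole, and 28 mm or more from 48 to 66 mm. Origin: centre of the sole; z up through the knob. It stands upright on the counter at the start.
- pen_cup: empty blue straight-sided round pen cup, loose, 60 mm outer diameter, 90 mm high, wall 3 mm, about 90 g. Origin: centre of its underside; z up to the open mouth. It stands upright on the counter at the start.
- stapler: closed stapler, orange upper arm over a black foot, loose, 130 mm long (its x), 34 mm wide (its y), 49 mm high, about 200 g; the arm has upright flanks 34 mm apart from 25 to 45 mm height. Origin: centre of its underside; z up. It lies on its foot on the counter at the start. Either end may point away from the robot when laid down.
- towels: white paper-towel roll standing upright, loose, 116 mm diameter, 270 mm high, to the right of the work. Not to be disturbed. Origin: centre of its underside.
- spray: spray bottle with pink contents and white head with red trigger, loose, 84 mm diameter, 241 mm high, to the left of the work. Not to be disturbed. Origin: centre of its underside.
- pen: loose blue ball pen lying on the counter beyond the mat, 140 mm long (its x), 10 mm thick. Not to be disturbed. Origin: centre of its underside.

How it is judged:
By the outcome, as a careful person would: the job done as asked, in the order asked, and still so for the second after the job is handed in, with the robot touching nothing.
It also fails if it takes over 96 s, if anything falls off the work surface, if the arm or the gripper's body presses on something with over 40 N, if the wrist force passes 120 N, or if a joint passes its speed limit or range.

## Working session

There is one attempt and no reset: what is moved stays moved. The work goes in short steps, Python scripts to look and compute and a tool call to move; the robot and the scene stay as the last step left them, time stands still between calls to the robot, and variables do not carry over. Pictures are saved under pics/ and viewed, at most 15 in all, crops included, and the job is handed in when it is done.

Besides the shell and the picture viewer there is one more tool, called after "Emit:" in YAML: its name, and indented under it one key for each argument. move_arm: Moves the arm, as the interface text tells. Its arguments: {"type":"object","properties":{"moves":{"type":"array"},"grip_force":{"type":"number"}},"required":["moves"]}

```bash
mkdir -p pics; ls; python3 - <<'E'
from plant import *
import cv2
s=get_state();print({k:s[k] for k in('time','eef_pos','tcp_rot','opening')})
for n in('side','top'):
    cv2.imwrite(f'pics/{n}0.png',read_camera(n)[:,:,::-1]);print(n,camera_params(n))
print(camera_params('wrist'))
E
```

```text
pics
{'time': 0.0, 'eef_pos': array([ 0.15962919, -0.65518505,  0.22995122]), 'tcp_rot': array([ 9.92881999e-01,  1.19096505e-01,  4.53562208e-05, -1.16434106e-03]), 'opening': 0.9979882527871952}
side {'fx': 435.0646675101938, 'fy': 435.0646675101938, 'cx': 317.5198736318759, 'cy': 233.9306516389603, 'rvec': array([ 0.02615502, -2.80190223,  1.35303326]), 'tvec': array([0.55615258, 0.06345958, 1.19460943])}
top {'fx': 526.2701950825522, 'fy': 526.2701950825522, 'cx': 308.28902073378475, 'cy': 235.53831212758988, 'rvec': array([ 2.16361355, -2.1583441 ,  0.09718401]), 'tvec': array([-0.01069552,  0.58834949,  1.4382814 ])}
{'fx': 337.6986241137531, 'fy': 337.6986241137531, 'cx': 314.3987941427083, 'cy': 236.09586744795152, 'tool_from_camera': array([[-4.37357382e-04, -9.58815238e-01, -2.84030189e-01,
         7.14681014e-02],
       [ 9.99999852e-01, -3.27405108e-04, -4.34588703e-04,
        -3.08872466e-04],
       [ 3.23697336e-04, -2.84030337e-01,  9.58815239e-01,
        -1.44632848e-01],
       [ 0.00000000e+00,  0.00000000e+00,  0.00000000e+00,
         1.00000000e+00]])}
```

View pics/top0.png

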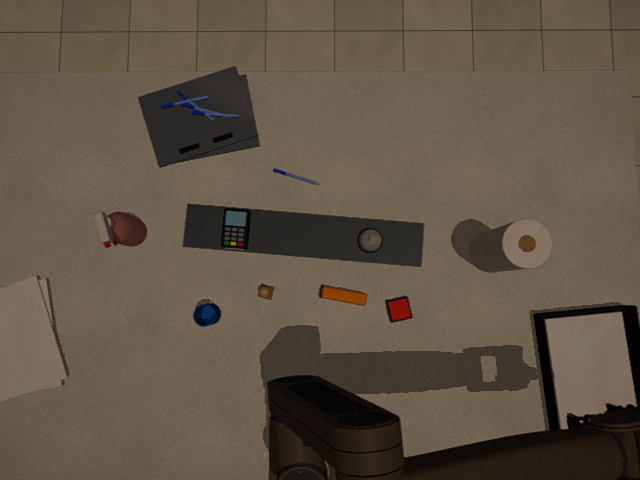

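View pics/side0.png

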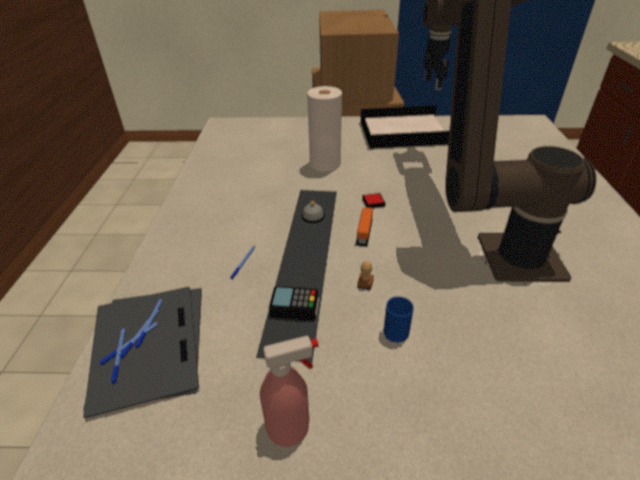

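The top view shows the mat with corners (187,205), (424,223), (421,266) and (183,247). The terminal is at (235,229) on the left and the bell at (370,240) on the right. The cup is at (207,313), stamp (265,291), stapler (343,295) and ink pad (399,308). The side view agrees.

```bash
cat > h.py <<'E'
from plant import *
import cv2, numpy as np
from scipy.spatial.transform import Rotation as R
def cam(n,s=None):
    p=camera_params(n);K=np.array([[p['fx'],0,p['cx']],[0,p['fy'],p['cy']],[0,0,1]])
    if n=='wrist':
        T=np.eye(4);T[:3,:3]=R.from_quat(s['tcp_rot']).as_matrix();T[:3,3]=s['eef_pos'];T=T@p['tool_from_camera']
    else:
        T=np.eye(4);M=R.from_rotvec(p['rvec']).as_matrix();T[:3,:3]=M.T;T[:3,3]=-M.T@p['tvec']
    return K,T
def px2w(n,uv,z,s=None):
    K,T=cam(n,s);uv=np.atleast_2d(uv).astype(float)
    d=(T[:3,:3]@np.linalg.solve(K,np.c_[uv,np.ones(len(uv))].T)).T
    return T[:3,3]+d*((z-T[2,3])/d[:,2])[:,None]
def w2px(n,X,s=None):
    K,T=cam(n,s);c=(np.atleast_2d(X)-T[:3,3])@T[:3,:3];u=c@K.T;return u[:,:2]/u[:,2:]
HSV={'red':((0,150,90),(6,255,255)),'orange':((7,190,120),(16,255,255)),'blue':((105,130,40),(125,255,255)),'wood':((10,90,90),(22,180,255))}
def blob(img,col,roi=None):
    "largest contour of the colour in roi (u0,v0,u1,v1)"
    m=cv2.inRange(cv2.cvtColor(img,cv2.COLOR_RGB2HSV),*map(np.array,HSV[col]))
    if roi: k=np.zeros_like(m);k[roi[1]:roi[3],roi[0]:roi[2]]=1;m*=k
    c,_=cv2.findContours(m,cv2.RETR_EXTERNAL,cv2.CHAIN_APPROX_NONE)
    return max(c,key=cv2.contourArea)[:,0]
def rect(P):
    "minAreaRect of world points: centre, sizes mm, angle deg of long side"
    (c,(w,h),a)=cv2.minAreaRect((P[:,:2]*1000).astype(np.float32))
    if w<h:w,h,a=h,w,a+90
    return np.round(np.array(c)/1000,4),(round(w,1),round(h,1)),round((a+90)%180-90,1)
def mat_quad(img,roi):
    hsv=cv2.cvtColor(img,cv2.COLOR_RGB2GRAY);m=(hsv<70).astype(np.uint8)*255
    k=np.zeros_like(m);k[roi[1]:roi[3],roi[0]:roi[2]]=1;m*=k
    c,_=cv2.findContours(m,cv2.RETR_EXTERNAL,cv2.CHAIN_APPROX_NONE);return max(c,key=cv2.contourArea)[:,0]
E
python3 - <<'E'
from h import *
im=cv2.imread('pics/top0.png')[:,:,::-1].copy()
print('mat',rect(px2w('top',mat_quad(im,(175,195,435,275)),.003)))
print('pad',rect(px2w('top',blob(im,'red',(380,290,420,330)),.018)))
print('stapler',rect(px2w('top',blob(im,'orange',(310,280,375,310)),.047)))
c=blob(im,'blue',(185,290,230,335));print('cup',len(c),rect(px2w('top',c,.045)),c.min(0),c.max(0))
c=blob(im,'wood',(250,278,280,304));print('stamp',rect(px2w('top',c,.022)),c.min(0),c.max(0))
print('bell',px2w('top',(370,240),.03),'term',px2w('top',(235,229),.043),'spray',px2w('top',(125,229),.12),'towel',px2w('top',(527,244),.27))
# side view
si=cv2.imread('pics/side0.png')[:,:,::-1].copy()
for n,col,roi,z in(('cup','blue',(380,290,420,345),.045),('stamp','wood',(355,255,378,292),.03),('stapler','orange',(350,200,380,248),.047),('pad','red',(358,190,390,210),.018)):
    c=blob(si,col,roi);print('side',n,c.min(0),c.max(0),rect(px2w('side',c,z)))
E
```

```text
mat (array([0.5942, 0.0064]), (679.6, 125.7), 85.3)
pad (array([ 0.3857, -0.2608]), (51.4, 51.0), -77.4)
stapler (array([ 0.4223, -0.1075]), (118.8, 28.4), 79.9)
cup 62 (array([0.3698, 0.2731]), (57.5, 56.9), -88.8) [194 304] [215 325]
stamp (array([0.4299, 0.1135]), (21.2, 19.7), 63.9) [260 289] [268 296]
bell [[ 0.57623638 -0.18118961  0.03      ]] term [[0.60499111 0.19414285 0.043     ]] spray [[0.59554024 0.4728857  0.12      ]] towel [[ 0.54446806 -0.51943513  0.27      ]]
side cup [385 298] [411 341] (array([0.3671, 0.2604]), (127.1, 54.9), 80.3)
side stamp [359 261] [373 285] (array([0.4273, 0.0956]), (86.8, 35.7), 80.2)
side stapler [358 208] [371 234] (array([ 0.4197, -0.1043]), (130.9, 29.9), 79.8)
side pad [364 194] [383 203] (array([ 0.384 , -0.2622]), (53.5, 52.8), 10.8)
```

Emit:
move_arm:
  moves:
    - [1, [0.028, -0.03, 0.005], [0, 0, 0]]
    - [1, [0.028, -0.03, 0.005], [0, 0, 0]]
    - [1, [0.028, -0.03, 0.005], [0, 0, 0]]
    - [1, [0.028, -0.03, 0.005], [0, 0, 0]]
    - [1, [0.028, -0.03, 0.005], [0, 0, 0]]
    - [1, [0.028, -0.03, 0.005], [0, 0, 0]]
    - [1, [0.028, -0.03, 0.005], [0, 0, 0]]
    - [1, [0.028, -0.03, 0.005], [0, 0, 0]]
    - [1, [0.028, -0.03, 0.005], [0, 0, 0]]
    - [1, [0.028, -0.03, 0.005], [0, 0, 0]]
  grip_force: 40

```text
time: 0.93
eef_pos: [0.3611, -0.296, 0.1808]
tcp_rot: [0.993, 0.119, -0.0, -0.0]
contact_force: [0.7, -0.8, 0.3]
opening: 1.0
finger_force: 0.0
```

```bash
cat >> h.py <<'E'
def delta(x,y,z,adeg,s=None):
    "shift in tool axes (as they stand now, turn afterwards) and turn about tool z"
    s=s or get_state();M=R.from_quat(s['tcp_rot']).as_matrix()
    a=np.degrees(np.arctan2(M[1,0],M[0,0]))
    d=M.T@(np.array([x,y,z])-s['eef_pos'])
    t=-(((adeg-a)+180)%360-180)
    print('t',round(s['time'],2),'at',np.round(s['eef_pos'],4),'a',round(a,2),'tilt',np.round(M[:2,2],3),'open',round(s['opening'],3),'F',np.round(s['contact_force'],1),'q',np.round(s['qpos'][[0,3,4,5]],2))
    print('  shift',np.round(d,4),'turn',round(np.radians(t),3))
def snap(n,name):
    s=get_state();im=read_camera(n);cv2.imwrite(f'pics/{name}.png',im[:,:,::-1]);return s,im
E
python3 - <<'E'
from h import *
delta(.385,-.261,.14,12.5)
s,im=snap('wrist','w1')
c=blob(im,'red');print(c.min(0),c.max(0),rect(px2w('wrist',c,.018,s)))
E
```

```text
t 0.93 at [ 0.3611 -0.296   0.1808] a 13.65 tilt [-0.  0.] open 1.0 F [ 0.7 -0.8  0.3] q [-0.9   0.    1.16  0.43]
  shift [ 0.0315 -0.0284  0.0408] turn 0.02
[257 156] [313 213] (array([ 0.3824, -0.2622]), (52.0, 51.7), -76.4)
```

Emit:
move_arm:
  moves:
    - [1, [0.0075, -0.007, 0.02], [0, 0, 0]]
    - [1, [0.0075, -0.007, 0.02], [0, 0, 0]]
    - [1, [0.0075, -0.007, 0.02], [0, 0, 0]]
    - [1, [0.0075, -0.007, 0.02], [0, 0, 0]]
    - [1, [0, 0, 0.025], [0, 0, 0]]
    - [1, [0, 0, 0.025], [0, 0, 0]]
    - [1, [0, 0, 0.02], [0, 0, 0]]
    - [1, [0, 0, 0.02], [0, 0, 0]]
    - [1, [0, 0, 0.01], [0, 0, 0]]
    - [1, [0, 0, 0], [0, 0, 0]]

```text
time: 1.82
eef_pos: [0.3816, -0.2621, -0.0012]
tcp_rot: [0.993, 0.119, -0.002, -0.002]
contact_force: [-0.2, -0.3, -0.6]
opening: 1.0
finger_force: 0.0
```

Emit:
move_arm:
  moves:
    - [0.5, [0, 0, 0], [0, 0, 0]]
    - [0.5, [0, 0, 0], [0, 0, 0]]
    - [0.5, [0, 0, 0], [0, 0, 0]]
    - [0.5, [0, 0, 0], [0, 0, 0]]
    - [0.5, [0, 0, 0], [0, 0, 0]]
    - [0.5, [0, 0, 0], [0, 0, 0]]
    - [0.5, [0, 0, 0], [0, 0, 0]]
    - [0.5, [0, 0, 0], [0, 0, 0]]
    - [0.5, [0, 0, -0.01], [0, 0, 0]]
    - [0.5, [0, 0, -0.02], [0, 0, 0]]

```text
time: 2.65
eef_pos: [0.3814, -0.2619, 0.0297]
tcp_rot: [0.993, 0.119, -0.002, -0.003]
contact_force: [0.5, 0.3, -1.3]
opening: 0.711
finger_force: 44.0
```

```bash
python3 - <<'E'
from h import *
delta(.594,.0064,.07,-4.7)
print(get_state()['finger_force'])
s,im=snap('wrist','w2')
c=blob(im,'red');print(c.min(0),c.max(0),rect(px2w('wrist',c,.018+.03,s)))
E
```

```text
t 2.65 at [ 0.3814 -0.2619  0.0297] a 13.68 tilt [-0.004  0.005] open 0.711 F [ 0.5  0.3 -1.3] q [-0.82 -0.    0.84  0.51]
  shift [ 0.2699 -0.2106 -0.04  ] turn 0.321
44.01547908782959
[250 253] [380 365] (array([ 0.3824, -0.2615]), (52.3, 51.9), 13.8)
```

Emit:
move_arm:
  moves:
    - [0.5, [0, 0, -0.03], [0, 0, 0]]
    - [0.5, [0.027, -0.0211, -0.01], [0, 0, 0]]
    - [0.5, [0.027, -0.0211, 0], [0, 0, 0]]
    - [0.5, [0.027, -0.0211, 0], [0, 0, 0]]
    - [0.5, [0.027, -0.0211, 0], [0, 0, 0]]
    - [0.5, [0.027, -0.0211, 0], [0, 0, 0]]
    - [0.5, [0.027, -0.0211, 0], [0, 0, 0]]
    - [0.5, [0.027, -0.0211, 0], [0, 0, 0]]
    - [0.5, [0.027, -0.0211, 0], [0, 0, 0]]
    - [0.5, [0.027, -0.0211, 0], [0, 0, 0]]

```text
time: 3.53
eef_pos: [0.5749, -0.0201, 0.071]
tcp_rot: [0.993, 0.119, -0.0, -0.0]
contact_force: [0.8, -0.7, -0.8]
opening: 0.711
finger_force: 44.3
```

Emit:
move_arm:
  moves:
    - [0.5, [0.027, -0.0211, 0], [0, 0, 0]]
    - [0.5, [0, 0, 0], [0, 0, 0.08]]
    - [0.5, [0, 0, 0], [0, 0, 0.08]]
    - [0.5, [0, 0, 0], [0, 0, 0.08]]
    - [0.5, [0, 0, 0], [0, 0, 0.08]]
    - [0.5, [0, 0, 0], [0, 0, 0]]
    - [0.5, [0, 0, 0], [0, 0, 0]]
    - [0.5, [0, 0, 0], [0, 0, 0]]
    - [0.5, [0, 0, 0], [0, 0, 0]]
    - [0.5, [0, 0, 0], [0, 0, 0]]

```text
time: 4.37
eef_pos: [0.5957, 0.005, 0.0713]
tcp_rot: [0.999, -0.04, -0.0, -0.0]
contact_force: [0.0, 0.0, -0.6]
opening: 0.711
finger_force: 44.3
```

```bash
python3 - <<'E'
from h import *
delta(.594,.0064,.03,-4.7)
s,im=snap('wrist','w3')
c=blob(im,'red');print(c.min(0),c.max(0),rect(px2w('wrist',c,s['eef_pos'][2]+.018,s)))
E
```

```text
t 4.37 at [0.5957 0.005  0.0713] a -4.62 tilt [-0.  0.] open 0.711 F [ 0.   0.  -0.6] q [-0.16  0.    0.96  1.49]
  shift [-0.0018 -0.0013  0.0413] turn 0.001
[250 253] [380 365] (array([0.5964, 0.0049]), (52.3, 52.3), 85.3)
```

View pics/w3.png

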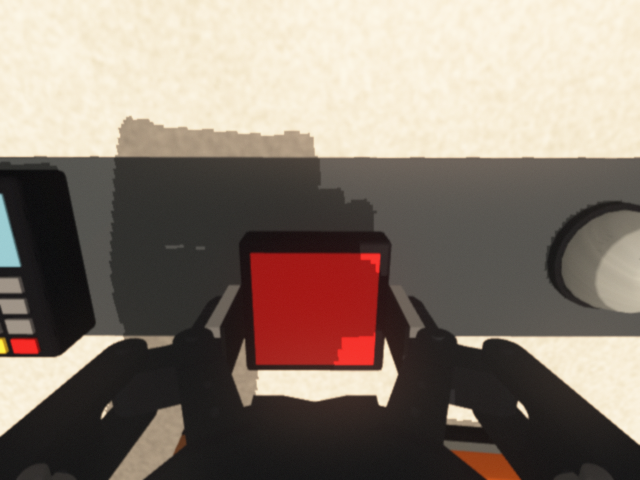

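The wrist view shows the pad squarely held at (315,310). The mat edges are at rows 157 and 335, the terminal is at the left up to u=95, and the bell's foot edge is at u=548.

```bash
python3 - <<'E'
from h import *
s=get_state()
ax=np.array([np.cos(np.radians(-4.7)),np.sin(np.radians(-4.7))]);ay=np.array([-ax[1],ax[0]])
P=px2w('wrist',[(480,157),(480,335),(200,157)],.003,s)[:,:2]-np.array([.5942,.0064]);print(np.c_[P@ax,P@ay])
P=px2w('wrist',[(548,262)],.008,s)[:,:2]-np.array([.5942,.0064]);print('bell foot left',np.c_[P@ax,P@ay])
P=px2w('wrist',[(95,322)],.003,s)[:,:2]-np.array([.5942,.0064]);print('terminal foot right',np.c_[P@ax,P@ay])
E
```

```text
[[ 0.06075583 -0.10294674]
 [-0.06424575 -0.12045714]
 [ 0.06061748  0.0692673 ]]
bell foot left [[-0.00620308 -0.15465826]]
terminal foot right [[-0.0539548   0.15491751]]
```

Emit:
move_arm:
  moves:
    - [0.5, [-0.0034, -0.0012, 0.02], [0, 0, 0]]
    - [0.5, [0, 0, 0.02], [0, 0, 0]]
    - [0.5, [0, 0, 0.015], [0, 0, 0]]
    - [0.5, [0, 0, 0.01], [0, 0, 0]]
    - [0.5, [0, 0, 0.004], [0, 0, 0]]
    - [0.5, [0, 0, 0], [0, 0, 0]]
    - [0.5, [0, 0, 0], [0, 0, 0]]
    - [1, [0, 0, 0], [0, 0, 0]]
    - [1, [0, 0, 0], [0, 0, 0]]
    - [1, [0, 0, 0], [0, 0, 0]]

```text
time: 5.25
eef_pos: [0.5928, 0.0065, 0.0025]
tcp_rot: [0.999, -0.041, 0.0, 0.0]
contact_force: [-0.3, 0.2, -0.0]
opening: 1.0
finger_force: 0.0
```

Emit:
move_arm:
  moves:
    - [1, [0, 0, 0], [0, 0, 0]]
    - [1, [0, 0, 0], [0, 0, 0]]
    - [1, [0, 0, -0.01], [0, 0, 0]]
    - [1, [0, 0, -0.02], [0, 0, 0]]
    - [1, [0, 0, -0.03], [0, 0, 0]]
    - [1, [0, 0, -0.03], [0, 0, 0]]
    - [1, [0, 0, -0.03], [0, 0, 0]]
    - [1, [0, 0, -0.03], [0, 0, 0]]
    - [1, [0, 0, 0], [0, 0, 0]]
    - [1, [0, 0, 0], [0, 0, 0]]

```text
time: 6.08
eef_pos: [0.5942, 0.0063, 0.1559]
tcp_rot: [0.999, -0.041, 0.003, 0.0]
contact_force: [-0.0, 0.4, 0.1]
opening: 0.999
finger_force: 0.0
```

```bash
python3 - <<'E'
from h import *
delta(.40,.1135,.20,-4.7)
s,im=snap('wrist','w4')
ax=np.array([np.cos(np.radians(-4.7)),np.sin(np.radians(-4.7))]);ay=np.array([-ax[1],ax[0]])
c=blob(im,'red',(180,100,460,420));r=rect(px2w('wrist',c,.021,s));print(c.min(0),c.max(0),r)
d=r[0]-np.array([.5942,.0064]);print(d@ax,d@ay)
E
```

```text
t 6.08 at [0.5942 0.0063 0.1559] a -4.65 tilt [ 0.006 -0.001] open 0.999 F [-0.   0.4  0.1] q [-0.16 -0.    1.11  1.49]
  shift [-0.2019 -0.0911 -0.0454] turn 0.001
[283 195] [346 255] (array([0.5928, 0.0063]), (53.4, 52.9), 85.3)
-0.001387098490682204 -0.00021437765076385768
```

View pics/w4.png

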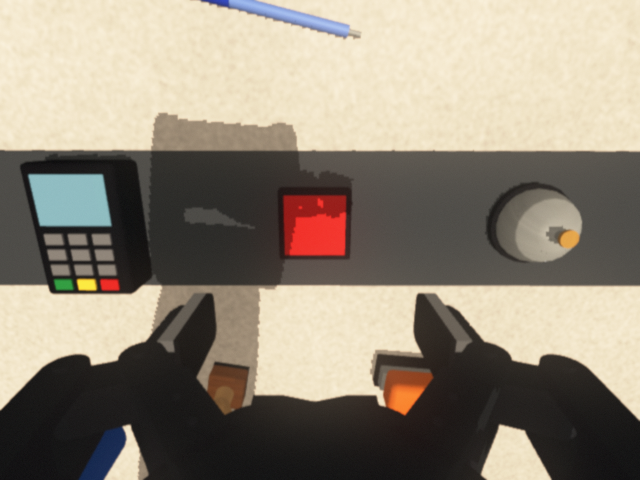

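The pad lies flat and square at (315,225), midway between mat edge rows 152 and 285. The stamp is at the bottom left (228,385).

Emit:
move_arm:
  moves:
    - [1, [-0.025, -0.013, -0.005], [0, 0, 0]]
    - [1, [-0.025, -0.013, -0.005], [0, 0, 0]]
    - [1, [-0.025, -0.013, -0.005], [0, 0, 0]]
    - [1, [-0.025, -0.013, 0], [0, 0, 0]]
    - [1, [-0.025, -0.013, 0], [0, 0, 0]]
    - [1, [-0.025, -0.013, 0], [0, 0, 0]]
    - [1, [-0.022, -0.012, 0], [0, 0, 0]]
    - [1, [0, 0, 0], [0, 0, 0]]
    - [1, [0, 0, 0], [0, 0, 0]]
    - [1, [0, 0, 0], [0, 0, 0]]

```text
time: 6.97
eef_pos: [0.4281, 0.11, 0.1665]
tcp_rot: [0.999, -0.04, -0.001, 0.0]
contact_force: [0.6, 0.3, 0.5]
opening: 1.002
finger_force: 0.0
```

```bash
python3 - <<'E'
from h import *
delta(.43,.1135,.04,-4.7)
s,im=snap('wrist','w5')
E
```

```text
t 6.97 at [0.4281 0.11   0.1665] a -4.64 tilt [-0.001 -0.   ] open 1.002 F [0.6 0.3 0.5] q [ 0.02 -0.    1.14  1.67]
  shift [ 0.0017 -0.0036  0.1265] turn 0.001
```

View pics/w5.png

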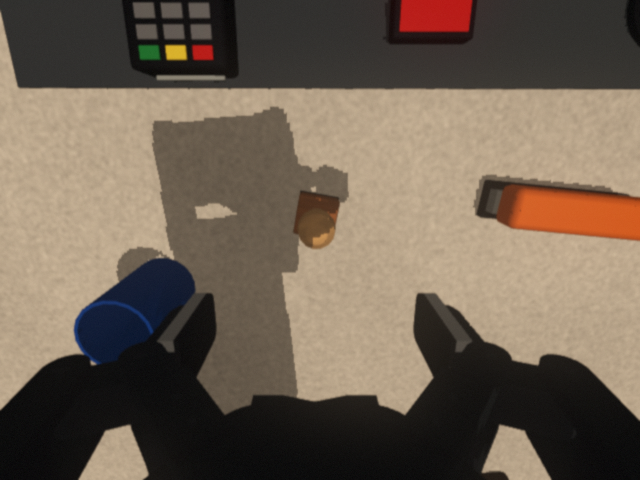

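The wrist view shows the knob at (316,229) and the block's far edge from (304,191) to (340,197). The cup is at left, mouth near (113,330), and the stapler at right from u=480.

```bash
python3 - <<'E'
from h import *
s=get_state()
print('knob',px2w('wrist',(316,229),.056,s), 'r',np.linalg.norm(np.diff(px2w('wrist',[(298,229),(334,229)],.056,s),axis=0)))
e=px2w('wrist',[(304,191),(340,197)],.022,s);d=e[1]-e[0];print('edge',e,np.linalg.norm(d),np.degrees(np.arctan2(d[1],d[0])))
im=cv2.imread('pics/w5.png')[:,:,::-1].copy()
c=blob(im,'orange');print('stapler box',c.min(0),c.max(0))
hh=cv2.cvtColor(im,cv2.COLOR_RGB2HSV);
for v in(193,198,205,215,225,235,243):print(v,[tuple(int(x) for x in hh[v,u]) for u in range(296,344,7)])
E
```

```text
knob [[0.42992254 0.10859363 0.056     ]] r 0.02822144635541777
edge [[0.4552123  0.11674472 0.022     ]
 [0.44748023 0.08621335 0.022     ]] 0.031495235538788274 -104.21136141988862
stapler box [509 188] [639 239]
193 [(17, 67, 106), (11, 139, 66), (13, 121, 57), (16, 74, 79), (17, 70, 102), (17, 70, 110), (16, 69, 111)]
198 [(17, 70, 106), (12, 152, 77), (12, 152, 79), (11, 162, 96), (11, 149, 72), (12, 133, 67), (16, 84, 67)]
205 [(17, 74, 103), (11, 157, 73), (12, 147, 80), (12, 153, 80), (11, 148, 79), (11, 154, 78), (12, 126, 87)]
215 [(12, 128, 78), (14, 143, 84), (15, 138, 96), (14, 140, 102), (15, 139, 99), (12, 167, 139), (16, 68, 179)]
225 [(11, 156, 80), (15, 144, 101), (15, 145, 104), (15, 137, 106), (15, 135, 100), (14, 140, 102), (16, 65, 180)]
235 [(15, 73, 109), (14, 137, 91), (15, 142, 104), (15, 141, 112), (16, 145, 197), (16, 145, 153), (17, 67, 187)]
243 [(18, 71, 107), (16, 85, 147), (14, 133, 100), (16, 146, 180), (16, 144, 151), (17, 65, 187), (17, 66, 179)]
```

Emit:
move_arm:
  moves:
    - [1, [0.002, 0.0012, 0.01], [0, 0, 0]]
    - [1, [0, 0, 0.02], [0, 0, 0.083]]
    - [1, [0, 0, 0.02], [0, 0, 0.083]]
    - [1, [0, 0, 0.025], [0, 0, 0]]
    - [1, [0, 0, 0.025], [0, 0, 0]]
    - [1, [0, 0, 0.02], [0, 0, 0]]
    - [1, [0, 0, 0.0115], [0, 0, 0]]
    - [1, [0, 0, 0], [0, 0, 0]]
    - [1, [0, 0, 0], [0, 0, 0]]
    - [0.6, [0, 0, 0], [0, 0, 0]]

```text
time: 7.85
eef_pos: [0.4311, 0.1085, 0.0362]
tcp_rot: [0.992, -0.124, 0.0, -0.0]
contact_force: [-0.7, -0.0, -0.0]
opening: 0.883
finger_force: 0.0
```

Emit:
move_arm:
  moves:
    - [0.2, [0, 0, 0], [0, 0, 0]]
    - [0.2, [0, 0, 0], [0, 0, 0]]
    - [0.2, [0, 0, 0], [0, 0, 0]]
    - [0.2, [0, 0, 0], [0, 0, 0]]
    - [0.2, [0, 0, 0], [0, 0, 0]]
    - [0.2, [0, 0, 0], [0, 0, 0]]
    - [0.2, [0, 0, 0], [0, 0, 0]]
    - [0.2, [0, 0, 0], [0, 0, 0]]
    - [0.2, [0, 0, 0], [0, 0, 0]]
    - [0.2, [0, 0, 0], [0, 0, 0]]
  grip_force: 30

```text
time: 8.68
eef_pos: [0.4308, 0.1088, 0.0367]
tcp_rot: [0.992, -0.123, 0.001, 0.0]
contact_force: [-2.1, -1.6, 6.7]
opening: 0.326
finger_force: 29.6
```

```bash
python3 - <<'E'
from h import *
delta(.5928,.0064,.15,-4.7)
print(get_state()['finger_force'])
E
```

```text
t 8.68 at [0.4308 0.1088 0.0367] a -14.15 tilt [ 0.001 -0.   ] open 0.326 F [-2.1 -1.6  6.7] q [ 0.02 -0.    0.84  1.84]
  shift [ 0.1822  0.0597 -0.1131] turn -0.165
29.62256222963333
```

Emit:
move_arm:
  moves:
    - [0.2, [0, 0, -0.02], [0, 0, 0]]
    - [0.2, [0, 0, -0.03], [0, 0, 0]]
    - [0.2, [0, 0, -0.03], [0, 0, 0]]
    - [0.2, [0.026, 0.0085, -0.004], [0, 0, 0]]
    - [0.2, [0.026, 0.0085, 0], [0, 0, 0]]
    - [0.2, [0.026, 0.0085, 0], [0, 0, 0]]
    - [0.2, [0.026, 0.0085, 0], [0, 0, 0]]
    - [0.2, [0.026, 0.0085, 0], [0, 0, 0]]
    - [0.2, [0.026, 0.0085, 0], [0, 0, 0]]
    - [0.2, [0.026, 0.0085, 0], [0, 0, 0]]

```text
time: 9.52
eef_pos: [0.5927, 0.006, 0.119]
tcp_rot: [0.992, -0.123, -0.001, -0.0]
contact_force: [0.4, -0.8, 0.5]
opening: 0.327
finger_force: 29.9
```

Emit:
move_arm:
  moves:
    - [0.2, [0, 0, 0], [0, 0, -0.055]]
    - [0.2, [0, 0, 0], [0, 0, -0.055]]
    - [0.2, [0, 0, 0], [0, 0, -0.055]]
    - [0.2, [0, 0, 0], [0, 0, 0]]
    - [0.2, [0, 0, 0], [0, 0, 0]]
    - [0.2, [0, 0, 0], [0, 0, 0]]
    - [0.2, [0, 0, 0], [0, 0, 0]]
    - [0.2, [0, 0, 0], [0, 0, 0]]
    - [0.2, [0, 0, 0], [0, 0, 0]]
    - [0.2, [0, 0, 0], [0, 0, 0]]

```text
time: 10.35
eef_pos: [0.5921, 0.0067, 0.1199]
tcp_rot: [0.999, -0.041, 0.0, 0.0]
contact_force: [-0.0, -0.7, -0.2]
opening: 0.328
finger_force: 29.9
```

```bash
python3 - <<'E'
from h import *
delta(.5928,.0064,.06,-4.7)
s,im=snap('wrist','w6')
c=blob(im,'red');print('red',c.min(0),c.max(0))
E
```

```text
t 10.35 at [0.5921 0.0067 0.1199] a -4.72 tilt [ 0. -0.] open 0.328 F [-0.  -0.7 -0.2] q [-0.16  0.    1.05  1.49]
  shift [0.0007 0.0002 0.0599] turn -0.0
red [279 199] [350 245]
```

View pics/w6.png

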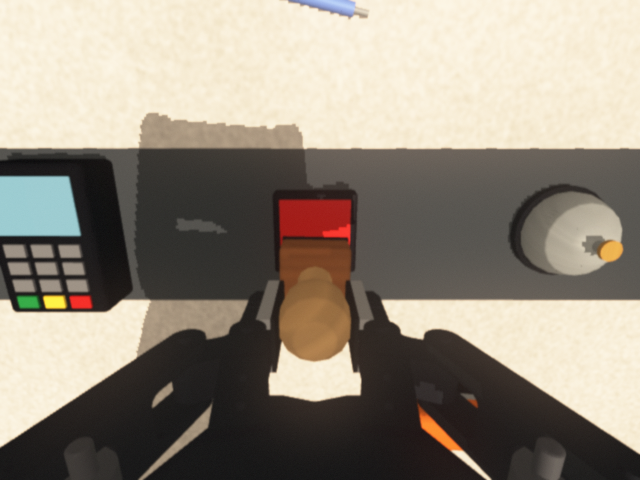

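The stamp hangs upright in the gripper, square to the pad. The block's far edge is at row 238 (u 280–351) and the knob at (315,318).

```bash
python3 - <<'E'
from h import *
s=get_state();z=s['eef_pos'][2]
e=px2w('wrist',[(280,238.5),(351,238.5)],z-.0367+.022,s);print(e,np.linalg.norm(e[1]-e[0]))
m=e.mean(0)[:2]-.018*np.array([np.cos(np.radians(4.7)),-np.sin(np.radians(4.7))]);print('block centre',m)
k=px2w('wrist',[(315,318)],z-.0367+.062,s);print('knob',k)
E
```

```text
[[ 0.61640048  0.02178618  0.10519926]
 [ 0.61350865 -0.013108    0.10519926]] 0.03501380257047728
block centre [0.59701509 0.00581399]
knob [[0.59421286 0.00635147 0.14519926]]
```

Emit:
move_arm:
  moves:
    - [0.2, [-0.003, 0, 0.015], [0, 0, 0]]
    - [0.2, [0, 0, 0.015], [0, 0, 0]]
    - [0.2, [0, 0, 0.012], [0, 0, 0]]
    - [0.2, [0, 0, 0.01], [0, 0, 0]]
    - [0.2, [0, 0, 0.006], [0, 0, 0]]
    - [0.2, [0, 0, 0.003], [0, 0, 0]]
    - [0.2, [0, 0, 0], [0, 0, 0]]
    - [0.2, [0, 0, 0], [0, 0, 0]]
    - [0.2, [0, 0, 0], [0, 0, 0]]
    - [0.2, [0, 0, 0], [0, 0, 0]]

```text
time: 11.23
eef_pos: [0.5896, 0.0068, 0.0594]
tcp_rot: [0.999, -0.041, 0.001, 0.0]
contact_force: [-0.6, -0.3, -0.4]
opening: 0.327
finger_force: 29.9
```

```bash
python3 - <<'E'
from h import *
delta(.5928,.0064,.06,-4.7)
s,im=snap('wrist','w7')
c=blob(im,'red');print('red',c.min(0),c.max(0))
cv2.imwrite('pics/w7c.png',cv2.resize(im[180:400,200:430,::-1],None,fx=2.5,fy=2.5))
E
```

```text
t 11.23 at [0.5896 0.0068 0.0594] a -4.71 tilt [ 0.001 -0.   ] open 0.327 F [-0.6 -0.3 -0.4] q [-0.16  0.    0.94  1.49]
  shift [ 0.0032  0.0001 -0.0006] turn -0.0
red [267 214] [362 280]
```

View pics/w7c.png

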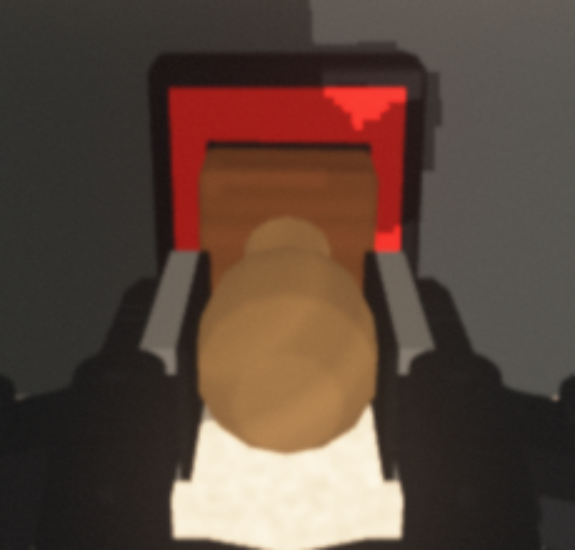

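```bash
python3 - <<'E'
from h import *
s=get_state()
a=px2w('wrist',[(315,180+86/2.5)],.021,s);b=px2w('wrist',[(315,180+142/2.5)],.0225,s);print(a,b,np.linalg.norm((a-b)[0,:2]))
E
```

```text
[[0.61912634 0.00412929 0.021     ]] [[0.60665511 0.00515868 0.0225    ]] 0.012513634333239114
```

The crop shows the sole's far edge at row 237 and the red felt's far edge at row 214. That is a 12.5 mm margin where 8 is wanted, so I'll shift 4.5 mm outward, lower and release.

Emit:
move_arm:
  moves:
    - [0.2, [0.0045, 0, 0], [0, 0, 0]]
    - [0.2, [0, 0, 0.001], [0, 0, 0]]
    - [0.2, [0, 0, 0.0005], [0, 0, 0]]
    - [0.2, [0, 0, 0], [0, 0, 0]]
    - [0.2, [0, 0, 0], [0, 0, 0]]
    - [0.5, [0, 0, 0], [0, 0, 0]]
    - [0.7, [0, 0, 0], [0, 0, 0]]
    - [0.8, [0, 0, 0], [0, 0, 0]]
    - [0.8, [0, 0, 0], [0, 0, 0]]
    - [0.8, [0, 0, 0], [0, 0, 0]]

```text
time: 12.12
eef_pos: [0.5934, 0.0065, 0.0572]
tcp_rot: [0.999, -0.041, -0.0, -0.0]
contact_force: [-0.0, 0.1, 0.2]
opening: 0.798
finger_force: 0.0
```

Emit:
move_arm:
  moves:
    - [0.8, [0, 0, -0.01], [0, 0, 0]]
    - [0.8, [0, 0, -0.02], [0, 0, 0]]
    - [0.8, [0, 0, -0.03], [0, 0, 0]]
    - [1, [0, 0, -0.03], [0, 0, 0]]
    - [1, [-0.02, -0.02, -0.02], [0, 0, 0]]
    - [1, [-0.025, -0.025, 0], [0, 0, 0]]
    - [1, [-0.025, -0.025, 0], [0, 0, 0]]
    - [1, [-0.025, -0.03, 0], [0, 0, 0]]
    - [1, [-0.025, -0.03, 0], [0, 0, 0]]
    - [1, [0, 0, 0], [0, 0, 0]]

```text
time: 12.95
eef_pos: [0.4808, 0.15, 0.1676]
tcp_rot: [0.999, -0.039, -0.001, -0.001]
contact_force: [-0.1, 1.0, 0.2]
opening: 1.003
finger_force: 0.0
```

```bash
python3 - <<'E'
from h import *
delta(.369,.271,.17,-4.7)
s,im=snap('wrist','w8');snap('top','t8')
E
```

```text
t 12.95 at [0.4808 0.15   0.1676] a -4.44 tilt [-0.002  0.002] open 1.003 F [-0.1  1.   0.2] q [0.1  0.   1.13 1.75]
  shift [-0.1209 -0.1119 -0.0019] turn 0.005
```

View pics/w8.png

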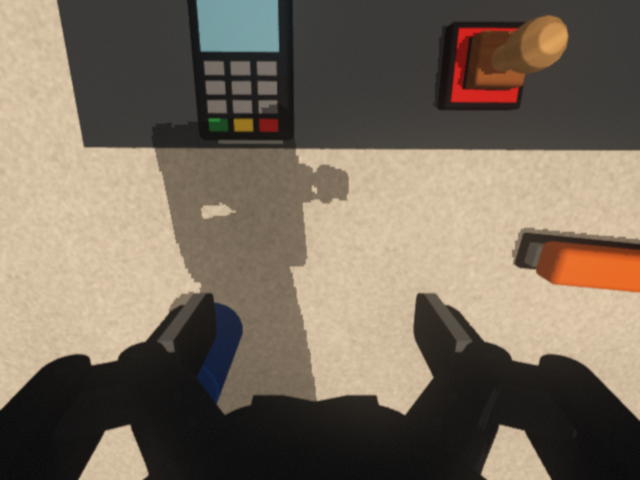

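The stamp stands upright on the pad at about (490,65), centred by eye. Next is the cup.

Emit:
move_arm:
  moves:
    - [1, [-0.0292, -0.0278, 0], [0, 0, 0]]
    - [1, [-0.0292, -0.0278, 0], [0, 0, 0]]
    - [1, [-0.0292, -0.0278, 0], [0, 0, 0]]
    - [1, [-0.0292, -0.0278, 0], [0, 0, 0]]
    - [1, [0, 0, 0], [0, 0, -0.1205]]
    - [1, [0, 0, 0], [0, 0, -0.1205]]
    - [1, [0, 0, 0], [0, 0, -0.1205]]
    - [1, [0, 0, 0], [0, 0, -0.1205]]
    - [1, [0, 0, 0], [0, 0, -0.1205]]
    - [1, [0, 0, 0], [0, 0, -0.1205]]

```text
time: 13.88
eef_pos: [0.3789, 0.2656, 0.168]
tcp_rot: [0.948, 0.317, 0.001, 0.0]
contact_force: [-0.6, 0.6, 0.0]
opening: 1.002
finger_force: 0.0
```

Emit:
move_arm:
  moves:
    - [1, [0, 0, 0], [0, 0, -0.1205]]
    - [1, [0, 0, 0], [0, 0, -0.1205]]
    - [1, [0, 0, 0], [0, 0, -0.1205]]
    - [1, [0, 0, 0], [0, 0, -0.1205]]
    - [1, [0, 0, 0], [0, 0, -0.1205]]
    - [1, [0, 0, 0], [0, 0, -0.1205]]
    - [1, [0, 0, 0], [0, 0, -0.1205]]
    - [1, [0, 0, 0], [0, 0, 0]]
    - [1, [0, 0, 0], [0, 0, 0]]
    - [1, [0, 0, 0], [0, 0, 0]]

```text
time: 14.72
eef_pos: [0.3782, 0.2659, 0.1676]
tcp_rot: [0.738, 0.674, 0.0, 0.0]
contact_force: [-0.0, -0.1, -0.2]
opening: 1.0
finger_force: 0.0
```

```bash
python3 - <<'E'
from h import *
delta(.369,.271,.17,85.3)
s,im=snap('wrist','w9')
HSV['blue']=((105,130,20),(125,255,255))
c=blob(im,'blue',(180,60,460,420));print(c.min(0),c.max(0))
E
```

```text
t 14.72 at [0.3782 0.2659 0.1676] a 84.83 tilt [0. 0.] open 1.0 F [-0.  -0.1 -0.2] q [ 0.39 -0.    1.13  0.48]
  shift [ 0.0042 -0.0096 -0.0024] turn -0.008
[262 190] [335 248]
```

View pics/w9.png

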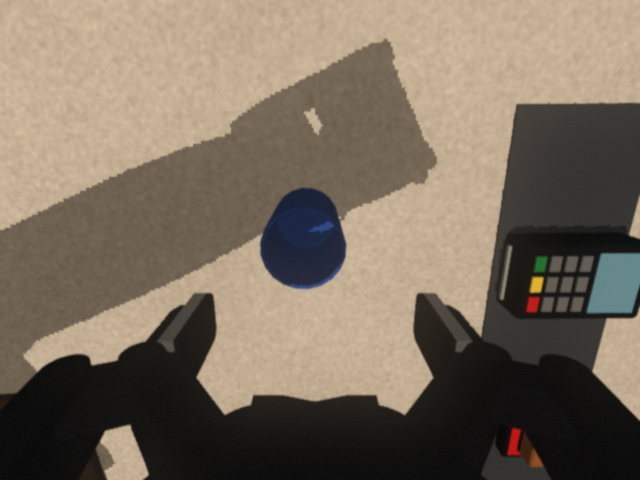

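The cup rim is centred at about (303,246), spanning u 261–346 with its near edge at row 287. The base's far edge is at row 188.

```bash
python3 - <<'E'
from h import *
s=get_state()
l,r,n,b=px2w('wrist',[(261,246),(346,246),(303.5,287)],.09,s).tolist()+px2w('wrist',[(306,188)],0.,s).tolist()
l,r,n,b=map(np.array,(l,r,n,b));print((l+r)/2,np.linalg.norm(l-r),'near',n,'base far',b)
A=np.radians(84.83);xt=np.array([np.cos(A),np.sin(A)])
print('centre via near',n[:2]+.03*xt,'via base',b[:2]-.03*xt)
delta(*(n[:2]+.03*xt),.055,85.3)
E
```

```text
[0.36951263 0.26619695 0.09      ] 0.05882579474669674 near [0.36645233 0.23537568 0.09      ] base far [0.37171877 0.29302711 0.        ]
centre via near [0.36915566 0.26525364] via base [0.36901544 0.26314916]
t 14.77 at [0.3779 0.266  0.1675] a 84.88 tilt [0. 0.] open 1.003 F [-0.   0.5  0.5] q [ 0.39 -0.    1.13  0.48]
  shift [-0.0016 -0.0087  0.1125] turn -0.007
```

Emit:
move_arm:
  moves:
    - [1, [-0.001, -0.0085, 0.01], [0, 0, -0.008]]
    - [1, [0, 0, 0.02], [0, 0, 0]]
    - [1, [0, 0, 0.025], [0, 0, 0]]
    - [1, [0, 0, 0.025], [0, 0, 0]]
    - [1, [0, 0, 0.02], [0, 0, 0]]
    - [1, [0, 0, 0.015], [0, 0, 0]]
    - [1, [0, 0, 0.007], [0, 0, 0]]
    - [1, [0, 0, 0], [0, 0, 0]]
    - [1, [0, 0, 0], [0, 0, 0]]
    - [1, [0, 0, 0], [0, 0, 0]]
  grip_force: 25

```text
time: 15.6
eef_pos: [0.3696, 0.2665, 0.0463]
tcp_rot: [0.734, 0.679, 0.001, 0.0]
contact_force: [-0.3, -0.6, 1.2]
opening: 1.003
finger_force: 0.0
```

Emit:
move_arm:
  moves:
    - [0.5, [0, 0, 0], [0, 0, 0]]
    - [0.5, [0, 0, 0], [0, 0, 0]]
    - [0.5, [0, 0, 0], [0, 0, 0]]
    - [0.5, [0, 0, 0], [0, 0, 0]]
    - [0.5, [0, 0, 0], [0, 0, 0]]
    - [0.5, [0, 0, 0], [0, 0, 0]]
    - [0.5, [0, 0, 0], [0, 0, 0]]
    - [0.5, [0, 0, 0], [0, 0, 0]]
    - [0.5, [0, 0, 0], [0, 0, 0]]
    - [0.5, [0, 0, 0], [0, 0, 0]]

```text
time: 16.43
eef_pos: [0.3698, 0.2665, 0.0465]
tcp_rot: [0.734, 0.679, 0.001, 0.0]
contact_force: [-0.4, -0.3, 6.4]
opening: 0.696
finger_force: 26.8
```

```bash
python3 - <<'E'
from h import *
c,s_=np.cos(np.radians(-4.7)),np.sin(np.radians(-4.7))
M=lambda x,y:(.5933-s_*y+c*x,.0064+c*y+s_*x)
print('cup',M(0,-.084),'stapler',M(0,.283),'bell',M(0,-.19),'term',M(0,.19))
delta(*M(0,-.084),.20,85.3);print(get_state()['finger_force'])
E
```

```text
cup (np.float64(0.5864171652750766), np.float64(-0.07731754049271508)) stapler (np.float64(0.6164885979423016), np.float64(0.28844838046950433)) bell (np.float64(0.5777316833602922), np.float64(-0.18296110349542696)) term (np.float64(0.6088683166397079), np.float64(0.19576110349542694))
t 16.43 at [0.3698 0.2665 0.0465] a 85.5 tilt [0.002 0.001] open 0.696 F [-0.4 -0.3  6.4] q [0.4  0.   0.86 0.48]
  shift [-0.3256  0.2432 -0.1534] turn 0.003
26.786607736721635
```

Emit:
move_arm:
  moves:
    - [0.5, [0, 0, -0.025], [0, 0, 0]]
    - [0.5, [0, 0, -0.035], [0, 0, 0]]
    - [0.5, [0, 0, -0.035], [0, 0, 0]]
    - [0.5, [0, 0, -0.035], [0, 0, 0]]
    - [0.5, [-0.0251, 0.0187, 0], [0, 0, 0]]
    - [0.5, [-0.0251, 0.0187, 0], [0, 0, 0]]
    - [0.5, [-0.0251, 0.0187, 0], [0, 0, 0]]
    - [0.5, [-0.0251, 0.0187, 0], [0, 0, 0]]
    - [0.5, [-0.0251, 0.0187, 0], [0, 0, 0]]
    - [0.5, [-0.0251, 0.0187, 0], [0, 0, 0]]

```text
time: 17.27
eef_pos: [0.469, 0.1058, 0.1749]
tcp_rot: [0.734, 0.679, -0.0, -0.0]
contact_force: [1.4, 0.5, -0.4]
opening: 0.696
finger_force: 27.7
```

Emit:
move_arm:
  moves:
    - [0.5, [-0.0251, 0.0187, 0], [0, 0, 0]]
    - [0.5, [-0.0251, 0.0187, 0], [0, 0, 0]]
    - [0.5, [-0.0251, 0.0187, 0], [0, 0, 0]]
    - [0.5, [-0.0251, 0.0187, 0], [0, 0, 0]]
    - [0.5, [-0.0251, 0.0187, 0], [0, 0, 0]]
    - [0.5, [-0.0251, 0.0187, 0], [0, 0, 0]]
    - [0.5, [-0.0244, 0.0188, 0], [0, 0, 0]]
    - [0.5, [0, 0, 0], [0, 0, 0]]
    - [0.5, [0, 0, 0], [0, 0, 0]]
    - [0.5, [0, 0, 0], [0, 0, 0]]

```text
time: 18.1
eef_pos: [0.585, -0.0772, 0.1744]
tcp_rot: [0.734, 0.679, -0.0, -0.001]
contact_force: [0.6, -0.2, -1.1]
opening: 0.693
finger_force: 27.7
```

```bash
python3 - <<'E'
from h import *
delta(.5864,-.0773,.05,85.3);print(get_state()['finger_force'])
s,im=snap('wrist','w10')
E
```

```text
t 18.1 at [ 0.585  -0.0772  0.1744] a 85.48 tilt [-0.002  0.001] open 0.693 F [ 0.6 -0.2 -1.1] q [-0.3   0.    1.15 -0.22]
  shift [-1.000e-04  1.700e-03  1.244e-01] turn 0.003
27.718215063214302
```

View pics/w10.png

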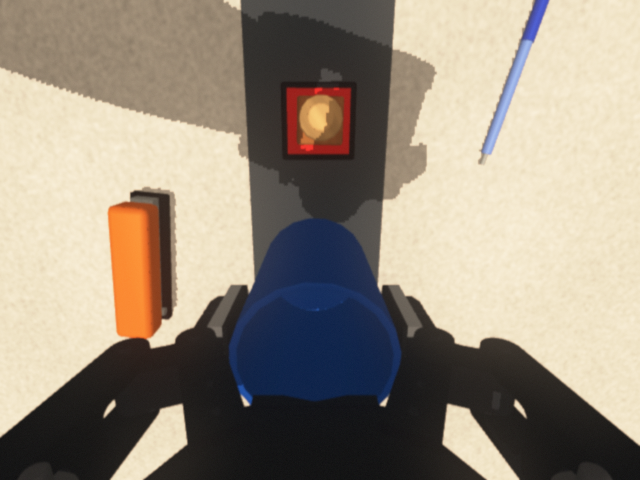

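The view shows the cup upright in the gripper with its base's far edge at (316,220). The stamp on the pad is at (319,120), and the mat runs from u 255 to 378 at row 285.

```bash
python3 - <<'E'
from h import *
s=get_state();c,s_=np.cos(np.radians(-4.7)),np.sin(np.radians(-4.7))
def mf(P):
    d=np.atleast_2d(P)[:,:2]-np.array([.5933,.0064]);return np.round(np.c_[d@[c,s_],d@[-s_,c]]*1000,1)
zb=s['eef_pos'][2]-.0465
print('cup base far',mf(px2w('wrist',(316,220),zb,s)),'-> centre y +30')
print('pad top corners',mf(px2w('wrist',[(281,83),(355,83),(282,158),(354,158)],.021,s)))
print('mat edges',mf(px2w('wrist',[(254,283),(379,283),(246,100),(391,100)],.003,s)))
print('tcp',mf(s['eef_pos']))
E
```

```text
cup base far [[ -1.7 -58. ]] -> centre y +30
pad top corners [[-30.3  30.2]
 [ 29.8  30.4]
 [-30.8 -29.3]
 [ 31.2 -29. ]]
mat edges [[ -64.  -154.7]
 [  63.3 -154.2]
 [ -62.8   18.9]
 [  63.7   19.4]]
tcp [[ -1.6 -83.5]]
```

Emit:
move_arm:
  moves:
    - [0.5, [0.0025, 0.0017, 0.02], [0, 0, 0]]
    - [0.5, [0, 0, 0.025], [0, 0, 0]]
    - [0.5, [0, 0, 0.025], [0, 0, 0]]
    - [0.5, [0, 0, 0.025], [0, 0, 0]]
    - [0.5, [0, 0, 0.015], [0, 0, 0]]
    - [0.5, [0, 0, 0.009], [0, 0, 0]]
    - [0.5, [0, 0, 0.005], [0, 0, 0]]
    - [0.5, [0, 0, 0], [0, 0, 0]]
    - [0.5, [0, 0, 0], [0, 0, 0]]
    - [0.5, [0, 0, 0], [0, 0, 0]]

```text
time: 18.98
eef_pos: [0.5887, -0.0754, 0.0529]
tcp_rot: [0.734, 0.679, 0.001, 0.001]
contact_force: [0.7, -0.6, -0.9]
opening: 0.695
finger_force: 27.7
```

Emit:
move_arm:
  moves:
    - [0.75, [0, 0, 0], [0, 0, 0]]
    - [0.85, [0, 0, 0], [0, 0, 0]]
    - [0.95, [0, 0, 0], [0, 0, 0]]
    - [1, [0, 0, 0], [0, 0, 0]]
    - [1, [0, 0, 0], [0, 0, 0]]
    - [1, [0, 0, -0.015], [0, 0, 0]]
    - [1, [0, 0, -0.03], [0, 0, 0]]
    - [1, [0, 0, -0.035], [0, 0, 0]]
    - [1, [0, 0, -0.035], [0, 0, 0]]
    - [1, [0, 0, 0], [0, 0, 0]]

```text
time: 19.82
eef_pos: [0.5923, -0.0766, 0.1754]
tcp_rot: [0.734, 0.679, 0.004, 0.007]
contact_force: [1.6, -0.4, 2.4]
opening: 1.003
finger_force: 0.0
```

```bash
python3 - <<'E'
from h import *
delta(.421,-.106,.16,80)
im=cv2.imread('pics/w10.png')[:,:,::-1].copy()
E
```

```text
t 19.82 at [ 0.5923 -0.0766  0.1754] a 85.51 tilt [ 0.014 -0.004] open 1.003 F [ 1.6 -0.4  2.4] q [-0.3   0.    1.13 -0.22]
  shift [-0.0427 -0.1687  0.0131] turn 0.096
```

Emit:
move_arm:
  moves:
    - [1, [-0.007, -0.028, 0], [0, 0, 0]]
    - [1, [-0.007, -0.028, 0], [0, 0, 0]]
    - [1, [-0.007, -0.028, 0], [0, 0, 0]]
    - [1, [-0.007, -0.028, 0], [0, 0, 0]]
    - [1, [-0.007, -0.028, 0], [0, 0, 0]]
    - [1, [-0.007, -0.028, 0], [0, 0, 0]]
    - [1, [0, 0, 0], [0, 0, 0.048]]
    - [1, [0, 0, 0], [0, 0, 0.048]]
    - [1, [0, 0, 0], [0, 0, 0]]
    - [1, [0, 0, 0], [0, 0, 0]]

```text
time: 20.65
eef_pos: [0.4169, -0.1041, 0.1665]
tcp_rot: [0.766, 0.643, 0.0, 0.0]
contact_force: [-0.7, -0.4, 0.0]
opening: 1.0
finger_force: 0.0
```

```bash
python3 - <<'E'
from h import *
delta(.421,-.106,.16,80)
s,im=snap('wrist','w11')
c=blob(im,'orange');print(c.min(0),c.max(0),rect(px2w('wrist',c,.047,s)))
snap('top','t11')
E
```

```text
t 20.65 at [ 0.4169 -0.1041  0.1665] a 80.06 tilt [ 0.001 -0.   ] open 1.0 F [-0.7 -0.4  0. ] q [-0.48 -0.    1.14 -0.31]
  shift [-0.0012  0.0043  0.0065] turn 0.001
[302 157] [342 300] (array([ 0.4211, -0.1081]), (120.7, 31.5), 79.4)
```

View pics/w11.png

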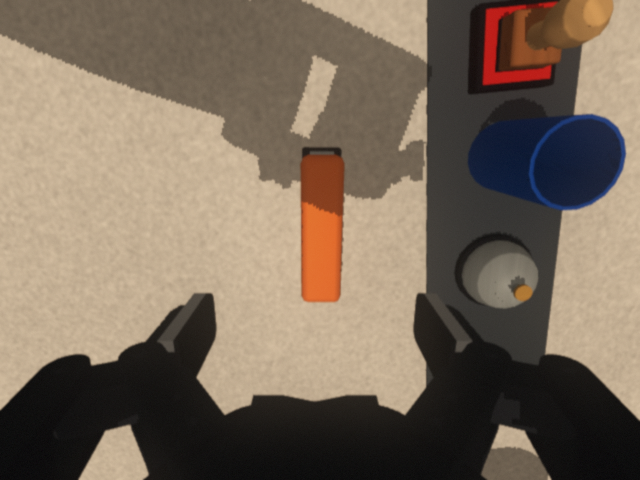

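The stapler lies along u 302–342, rows 148–300, with its black foot showing at the far end (row 148). The cup stands upright between the pad and the bell.

```bash
python3 - <<'E'
from h import *
s=get_state();A=np.radians(79.7);t=np.array([np.cos(A),np.sin(A)])
f=px2w('wrist',(322,148),.01,s)[0,:2];n=px2w('wrist',(321,300),.045,s)[0,:2]
print(f,n,(f-n)@t,'centre',f-.065*t,n+.065*t)
delta(*((f+n)/2),.012,79.7)
E
```

```text
[ 0.43349648 -0.0434578 ] [ 0.41074738 -0.16832493] 0.12692248380878612 centre [ 0.42187433 -0.10741033] [ 0.42236952 -0.1043724 ]
t 20.75 at [ 0.4171 -0.104   0.1664] a 80.07 tilt [ 0. -0.] open 1.002 F [-0.4  0.2  0.2] q [-0.48  0.    1.14 -0.31]
  shift [-0.001   0.0052  0.1544] turn 0.006
```

Emit:
move_arm:
  moves:
    - [1, [-0.001, 0.0052, 0.02], [0, 0, 0.006]]
    - [1, [0, 0, 0.03], [0, 0, 0]]
    - [1, [0, 0, 0.03], [0, 0, 0]]
    - [1, [0, 0, 0.03], [0, 0, 0]]
    - [1, [0, 0, 0.02], [0, 0, 0]]
    - [1, [0, 0, 0.014], [0, 0, 0]]
    - [1, [0, 0, 0.01], [0, 0, 0]]
    - [1, [0, 0, 0], [0, 0, 0]]
    - [1, [0, 0, 0], [0, 0, 0]]
    - [0.6, [0, 0, 0], [0, 0, 0]]
  grip_force: 60

```text
time: 21.58
eef_pos: [0.4229, -0.1063, 0.0133]
tcp_rot: [0.768, 0.641, 0.0, 0.001]
contact_force: [-0.3, -0.2, 0.8]
opening: 0.885
finger_force: 0.0
```

Emit:
move_arm:
  moves:
    - [0.2, [0, 0, 0], [0, 0, 0]]
    - [0.2, [0, 0, 0], [0, 0, 0]]
    - [0.2, [0, 0, 0], [0, 0, 0]]
    - [0.2, [0, 0, 0], [0, 0, 0]]
    - [0.2, [0, 0, 0], [0, 0, 0]]
    - [0.2, [0, 0, 0], [0, 0, 0]]
    - [0.2, [0, 0, 0], [0, 0, 0]]
    - [0.2, [0, 0, 0], [0, 0, 0]]
    - [0.2, [0, 0, 0], [0, 0, 0]]
    - [0.2, [0, 0, 0], [0, 0, 0]]

```text
time: 22.42
eef_pos: [0.4227, -0.1063, 0.0132]
tcp_rot: [0.768, 0.641, 0.0, 0.001]
contact_force: [-0.1, 0.8, 6.6]
opening: 0.393
finger_force: 61.4
```

```bash
python3 - <<'E'
from h import *
delta(.6165,.2884,.15,-4.7);print(get_state()['finger_force'])
E
```

```text
t 22.42 at [ 0.4227 -0.1063  0.0132] a 79.66 tilt [ 0.001 -0.001] open 0.393 F [-0.1  0.8  6.6] q [-0.48  0.    0.78 -0.3 ]
  shift [ 0.423   0.12   -0.1368] turn 1.472
61.37629508972168
```

Emit:
move_arm:
  moves:
    - [0.2, [0, 0, -0.025], [0, 0, 0]]
    - [0.2, [0, 0, -0.035], [0, 0, 0]]
    - [0.2, [0, 0, -0.037], [0, 0, 0]]
    - [0.2, [0, 0, -0.04], [0, 0, 0]]
    - [0.2, [0.035, 0.01, 0], [0, 0, 0]]
    - [0.2, [0.035, 0.01, 0], [0, 0, 0]]
    - [0.2, [0.035, 0.01, 0], [0, 0, 0]]
    - [0.2, [0.035, 0.01, 0], [0, 0, 0]]
    - [0.2, [0.035, 0.01, 0], [0, 0, 0]]
    - [0.2, [0.035, 0.01, 0], [0, 0, 0]]

```text
time: 23.25
eef_pos: [0.518, 0.0918, 0.148]
tcp_rot: [0.768, 0.641, -0.001, -0.001]
contact_force: [0.9, -1.4, -1.6]
opening: 0.39
finger_force: 60.9
```

Emit:
move_arm:
  moves:
    - [0.2, [0, 0, 0], [0, 0, 0.113]]
    - [0.2, [0, 0, 0], [0, 0, 0.113]]
    - [0.2, [0, 0, 0], [0, 0, 0.113]]
    - [0.2, [0, 0, 0], [0, 0, 0.113]]
    - [0.2, [0, 0, 0], [0, 0, 0.113]]
    - [0.2, [0, 0, 0], [0, 0, 0.113]]
    - [0.2, [0, 0, 0], [0, 0, 0.113]]
    - [0.2, [0, 0, 0], [0, 0, 0.113]]
    - [0.2, [0, 0, 0], [0, 0, 0.113]]
    - [0.2, [0, 0, 0], [0, 0, 0.113]]

```text
time: 24.08
eef_pos: [0.5174, 0.09, 0.1477]
tcp_rot: [0.992, 0.127, -0.002, -0.0]
contact_force: [-0.7, 0.3, -2.5]
opening: 0.387
finger_force: 60.8
```

Emit:
move_arm:
  moves:
    - [0.2, [0, 0, 0], [0, 0, 0.113]]
    - [0.2, [0, 0, 0], [0, 0, 0.113]]
    - [0.2, [0, 0, 0], [0, 0, 0.113]]
    - [0.2, [0, 0, 0], [0, 0, 0]]
    - [0.2, [0, 0, 0], [0, 0, 0]]
    - [0.2, [0, 0, 0], [0, 0, 0]]
    - [0.2, [0, 0, 0], [0, 0, 0]]
    - [0.2, [0, 0, 0], [0, 0, 0]]
    - [0.2, [0, 0, 0], [0, 0, 0]]
    - [0.2, [0, 0, 0], [0, 0, 0]]

```text
time: 24.92
eef_pos: [0.5186, 0.09, 0.1494]
tcp_rot: [0.999, -0.039, 0.0, 0.0]
contact_force: [-1.0, -0.4, -2.8]
opening: 0.391
finger_force: 60.8
```

```bash
python3 - <<'E'
from h import *
delta(.6165,.2884,.09,-4.7);print(get_state()['finger_force'])
E
```

```text
t 24.92 at [0.5186 0.09   0.1494] a -4.48 tilt [ 0. -0.] open 0.391 F [-1.  -0.4 -2.8] q [-0.02 -0.    1.09  1.63]
  shift [ 0.0821 -0.2055  0.0594] turn 0.004
60.75441598892212
```

Emit:
move_arm:
  moves:
    - [0.2, [0.01, -0.0257, 0], [0, 0, 0.004]]
    - [0.2, [0.01, -0.0257, 0], [0, 0, 0]]
    - [0.2, [0.01, -0.0257, 0], [0, 0, 0]]
    - [0.2, [0.01, -0.0257, 0], [0, 0, 0]]
    - [0.2, [0.01, -0.0257, 0], [0, 0, 0]]
    - [0.2, [0.01, -0.0257, 0], [0, 0, 0]]
    - [0.2, [0.011, -0.0257, 0], [0, 0, 0]]
    - [0.2, [0.011, -0.0257, 0.02], [0, 0, 0]]
    - [0.2, [0, 0, 0.02], [0, 0, 0]]
    - [0.2, [0, 0, 0.02], [0, 0, 0]]

```text
time: 25.75
eef_pos: [0.618, 0.2899, 0.0889]
tcp_rot: [0.999, -0.04, 0.001, -0.0]
contact_force: [0.1, -0.7, -3.0]
opening: 0.393
finger_force: 61.0
```

```bash
python3 - <<'E'
from h import *
delta(.6165,.2884,.0165,-4.7)
s,im=snap('wrist','w12')
E
```

```text
t 25.75 at [0.618  0.2899 0.0889] a -4.6 tilt [0.002 0.001] open 0.393 F [ 0.1 -0.7 -3. ] q [0.29 0.   1.05 1.94]
  shift [-0.0015  0.0017  0.0724] turn 0.002
```

View pics/w12.png

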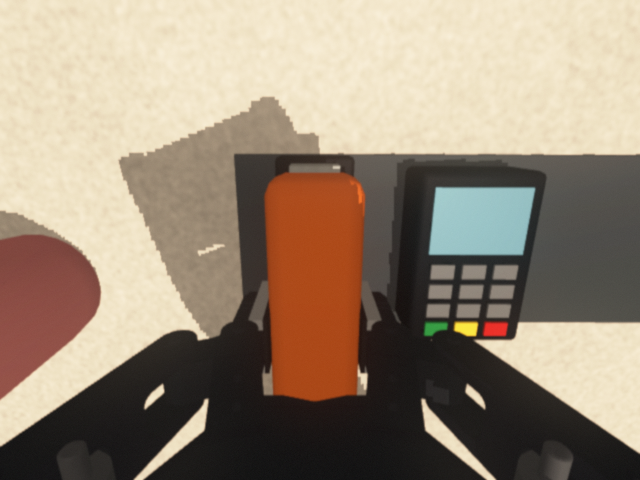

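The stapler is held parallel to the terminal with its foot's far end at row 155. The mat's far edge is at row 154, and the terminal's left side is near u 397–402.

```bash
python3 - <<'E'
from h import *
s=get_state();c,s_=np.cos(np.radians(-4.7)),np.sin(np.radians(-4.7))
def mf(P):
    d=np.atleast_2d(P)[:,:2]-np.array([.5933,.0064]);return np.round(np.c_[d@[c,s_],d@[-s_,c]]*1000,1)
z=s['eef_pos'][2]-.0132
print('foot far',mf(px2w('wrist',[(276,156),(352,156)],z+.008,s)))
print('mat far',mf(px2w('wrist',[(260,154),(580,154)],.003,s)),'near',mf(px2w('wrist',[(580,322)],.003,s)))
print('mat left end',mf(px2w('wrist',[(236,160)],.003,s)))
print('term top left',mf(px2w('wrist',[(407,172),(544,172),(395,325)],.043,s)),'tcp',mf(s['eef_pos']))
E
```

```text
foot far [[ 61.1 299.2]
 [ 61.1 266.5]]
mat far [[ 57.6 317.6]
 [ 57.7 110.6]] near [[-65.5  82.3]]
mat left end [[ 53.9 333.3]]
term top left [[ 50.5 232.7]
 [ 50.5 158.7]
 [-43.2 232.6]] tcp [[ -2.  282.6]]
```

```bash
python3 - <<'E'
from h import *
im=cv2.imread('pics/w12.png');t=cv2.imread('pics/t11.png')
g=cv2.cvtColor(im,cv2.COLOR_BGR2GRAY)
for v in(170,200,240):print(v,'L',g[v,225:250].tolist(),'R',g[v,375:425].tolist())
a=cv2.convertScaleAbs(im[140:350,220:560],alpha=2.2);b=cv2.convertScaleAbs(t[190:275,170:300],alpha=2)
a=cv2.resize(a,None,fx=1.6,fy=1.6);b=cv2.resize(b,(a.shape[1]-100,int(85*(a.shape[1]-100)/130)))
cv2.imwrite('pics/z12.png',a)
gt=cv2.cvtColor(t,cv2.COLOR_BGR2GRAY);print('top row229',gt[229,178:262].tolist())
E
```

```text
170 L [145, 143, 144, 142, 140, 140, 139, 139, 136, 120, 76, 59, 56, 55, 55, 55, 57, 56, 56, 55, 57, 56, 56, 57, 56] R [94, 95, 92, 93, 93, 93, 94, 92, 92, 93, 93, 94, 92, 93, 93, 94, 92, 93, 94, 94, 91, 86, 72, 63, 62, 63, 63, 63, 63, 63, 61, 53, 46, 43, 44, 44, 46, 43, 44, 43, 45, 44, 46, 44, 45, 45, 46, 45, 47, 47]
200 L [141, 140, 137, 137, 137, 137, 137, 137, 140, 143, 138, 117, 71, 55, 53, 54, 53, 53, 54, 53, 52, 52, 53, 51, 54] R [86, 85, 85, 83, 85, 84, 85, 86, 83, 85, 84, 84, 85, 84, 84, 84, 85, 84, 77, 62, 52, 54, 54, 52, 52, 55, 54, 50, 43, 34, 34, 33, 33, 32, 34, 33, 33, 32, 31, 34, 32, 34, 34, 34, 35, 36, 37, 38, 42, 44]
240 L [141, 142, 140, 139, 139, 139, 138, 137, 137, 137, 136, 138, 137, 127, 91, 59, 52, 51, 51, 51, 50, 51, 52, 52, 51] R [82, 81, 80, 80, 81, 78, 81, 78, 80, 79, 82, 81, 80, 80, 80, 79, 73, 56, 47, 48, 47, 48, 48, 48, 43, 33, 28, 26, 26, 25, 24, 24, 24, 27, 26, 27, 28, 25, 29, 27, 28, 30, 33, 34, 36, 39, 42, 43, 45, 44]
top row229 [102, 99, 103, 104, 106, 105, 79, 38, 35, 36, 36, 36, 37, 37, 36, 37, 34, 35, 37, 39, 37, 38, 37, 33, 38, 38, 38, 38, 36, 37, 36, 38, 36, 37, 36, 38, 35, 38, 38, 38, 38, 37, 38, 35, 13, 8, 21, 44, 64, 66, 65, 63, 44, 25, 55, 68, 67, 68, 61, 33, 25, 55, 64, 67, 65, 60, 24, 15, 12, 8, 4, 17, 42, 40, 40, 37, 38, 39, 37, 37, 39, 40, 38, 38]
```

View pics/z12.png

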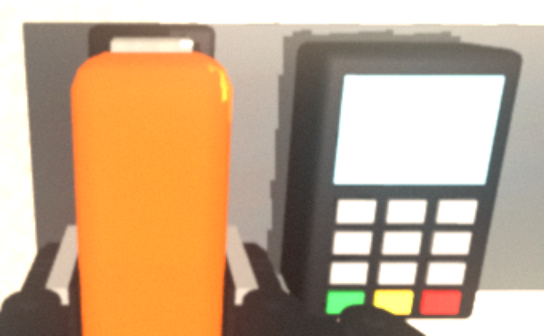

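```bash
python3 - <<'E'
from h import *
s=get_state();c,s_=np.cos(np.radians(-4.7)),np.sin(np.radians(-4.7))
def mf(P):
    d=np.atleast_2d(P)[:,:2]-np.array([.5933,.0064]);return np.round(np.c_[d@[c,s_],d@[-s_,c]]*1000,1)
print('top mat end',mf(px2w('top',[(184.5,229)],.003)),'term L/R',mf(px2w('top',[(221.6,229),(249,229)],.043)))
print('wrist term base L',mf(px2w('wrist',[(406,170),(403,200),(399.5,240)],.003,s)),'mat end',mf(px2w('wrist',[(234.5,170),(237,200),(239,240)],.003,s)))
E
```

```text
top mat end [[-11.6 338.7]] term L/R [[ -6.8 225.2]
 [ -0.5 149.3]]
wrist term base L [[ 47.5 222.5]
 [ 27.6 222.9]
 [ -0.6 223.2]] mat end [[ 47.5 334.7]
 [ 27.6 334.4]
 [ -0.6 334.9]]
```

The contrast-stretched crop shows the terminal's true base edge at u≈406, with its shadow beside it. The gap is about 42 mm and the stapler is level, so I'll shift it 1.5 mm right and lower.

Emit:
move_arm:
  moves:
    - [0.2, [0, 0.0015, 0.015], [0, 0, 0.002]]
    - [0.2, [0, 0, 0.015], [0, 0, 0]]
    - [0.2, [0, 0, 0.015], [0, 0, 0]]
    - [0.2, [0, 0, 0.012], [0, 0, 0]]
    - [0.2, [0, 0, 0.008], [0, 0, 0]]
    - [0.2, [0, 0, 0.005], [0, 0, 0]]
    - [0.2, [0, 0, 0.002], [0, 0, 0]]
    - [0.2, [0, 0, 0], [0, 0, 0]]
    - [0.2, [0, 0, 0], [0, 0, 0]]
    - [0.2, [0, 0, 0], [0, 0, 0]]

```text
time: 26.63
eef_pos: [0.6178, 0.2869, 0.0184]
tcp_rot: [0.999, -0.042, 0.001, -0.0]
contact_force: [0.1, -0.0, -1.5]
opening: 0.389
finger_force: 61.0
```

Emit:
move_arm:
  moves:
    - [0.2, [0, 0, 0], [0, 0, 0]]
    - [0.6, [0, 0, 0], [0, 0, 0]]
    - [0.6, [0, 0, 0], [0, 0, 0]]
    - [0.6, [0, 0, 0], [0, 0, 0]]
    - [0.6, [0, 0, 0], [0, 0, 0]]
    - [0.6, [0, 0, -0.01], [0, 0, 0]]
    - [0.6, [0, 0, -0.025], [0, 0, 0]]
    - [0.6, [0, 0, -0.035], [0, 0, 0]]
    - [0.6, [0, 0, -0.04], [0, 0, 0]]
    - [0.6, [0, 0, -0.04], [0, 0, 0]]

```text
time: 27.47
eef_pos: [0.6165, 0.2865, 0.169]
tcp_rot: [0.999, -0.042, -0.001, 0.0]
contact_force: [0.6, -0.3, -0.3]
opening: 0.601
finger_force: 0.0
```

Emit:
move_arm:
  moves:
    - [0.6, [-0.03, 0, -0.01], [0, 0, 0]]
    - [0.6, [-0.03, 0, -0.01], [0, 0, 0]]
    - [0.6, [-0.03, 0, 0], [0, 0, 0]]
    - [0.6, [-0.03, 0.01, 0], [0, 0, 0]]
    - [0.6, [-0.03, 0.01, 0], [0, 0, 0]]
    - [0.6, [-0.02, 0.01, 0], [0, 0, 0]]
    - [0.6, [0, 0, 0], [0, 0, 0]]
    - [0.6, [0, 0, 0], [0, 0, 0]]
    - [0.6, [0, 0, 0], [0, 0, 0]]
    - [0.6, [0, 0, 0], [0, 0, 0]]

```text
time: 28.3
eef_pos: [0.4464, 0.2714, 0.1881]
tcp_rot: [0.999, -0.043, 0.001, -0.0]
contact_force: [-0.4, -0.3, 0.3]
opening: 0.597
finger_force: 0.0
```

```bash
python3 - <<'E'
from h import *
delta(.6165,.2884,.0165,-4.7)
s,t=snap('top','t13');_,si=snap('side','s13')
c,s_=np.cos(np.radians(-4.7)),np.sin(np.radians(-4.7))
def mf(P):
    d=np.atleast_2d(P)[:,:2]-np.array([.5933,.0064]);return np.round(np.c_[d@[c,s_],d@[-s_,c]]*1000,1)
cc=blob(t,'orange',(180,190,240,260));r=rect(px2w('top',cc,.05));print('stapler',mf(r[0]),r)
cc=blob(t,'red',(280,215,330,255));r=rect(px2w('top',cc,.021));print('pad',mf(r[0]),r)
cc=blob(t,'blue',(310,210,360,265));r=rect(px2w('top',cc,.05));print('cup',mf(r[0]),r,cc.min(0),cc.max(0))
A=cv2.resize(t[180:290,160:440,::-1],None,fx=2.5,fy=2.5);B=cv2.resize(si[180:380,230:440,::-1],(280,267))
o=np.zeros((275+280,700,3),np.uint8);o[:275]=A;o[280:547,:280]=B;cv2.imwrite('pics/f13.png',o)
E
```

```text
t 28.3 at [0.4464 0.2714 0.1881] a -4.88 tilt [0.002 0.001] open 0.597 F [-0.4 -0.3  0.3] q [ 0.35 -0.    1.16  2.01]
  shift [ 0.1678 -0.0313  0.1719] turn -0.003
stapler [[ -1.8 282.9]] (array([0.6147, 0.2885]), (117.7, 29.3), -4.8)
pad [[0.3 2.2]] (array([0.5938, 0.0086]), (50.9, 50.6), 0.1)
cup [[  7.2 -83.7]] (array([ 0.5936, -0.0776]), (61.0, 60.6), 0.0) [322 222] [344 244]
```

View pics/f13.png

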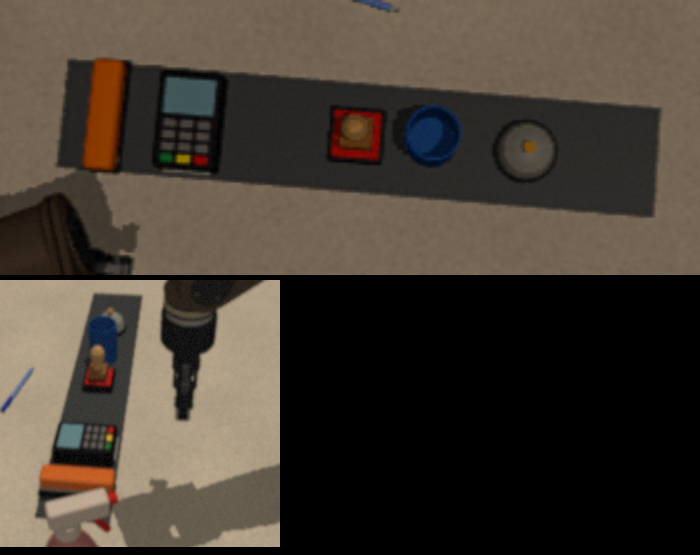

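The stapler, terminal, pad with stamp, cup and bell are in line, all upright. The cup at crop (432,135) looks a few mm too far out, so I'll check from close by.

Emit:
move_arm:
  moves:
    - [0.6, [0.0125, 0.038, 0], [0, 0, 0]]
    - [0.6, [0.0125, 0.038, 0], [0, 0, 0]]
    - [0.6, [0.0125, 0.038, 0], [0, 0, 0]]
    - [0.6, [0.0125, 0.038, 0], [0, 0, 0]]
    - [0.6, [0.0125, 0.038, 0], [0, 0, 0]]
    - [0.6, [0.0125, 0.038, 0], [0, 0, 0]]
    - [0.6, [0.0125, 0.038, 0], [0, 0, 0]]
    - [0.6, [0.0125, 0.038, 0], [0, 0, 0]]
    - [0.6, [0.0125, 0.038, 0], [0, 0, 0]]
    - [0.6, [0, 0, 0], [0, 0, 0]]

```text
time: 29.23
eef_pos: [0.5303, -0.0857, 0.1878]
tcp_rot: [0.999, -0.046, 0.001, 0.002]
contact_force: [0.6, 0.2, 1.1]
opening: 0.596
finger_force: 0.0
```

Emit:
move_arm:
  moves:
    - [1, [0, 0, 0], [0, 0, 0]]
    - [1, [0, 0, 0], [0, 0, 0]]
    - [1, [0, 0, 0], [0, 0, 0]]
    - [1, [0, 0, 0], [0, 0, 0]]
    - [1, [0, 0, 0], [0, 0, 0]]
    - [1, [0, 0, 0], [0, 0, 0]]
    - [1, [0, 0, 0], [0, 0, 0]]
    - [1, [0, 0, 0], [0, 0, 0]]
    - [1, [0, 0, 0], [0, 0, 0]]
    - [1, [0, 0, 0], [0, 0, 0]]

```text
time: 30.07
eef_pos: [0.5283, -0.0791, 0.1874]
tcp_rot: [0.999, -0.042, 0.0, 0.0]
contact_force: [0.9, -0.0, 0.5]
opening: 0.999
finger_force: 0.0
```

```bash
python3 - <<'E'
from h import *
delta(.53,-.08,.19,-4.7)
s,im=snap('wrist','w14')
HSV['blue']=((105,130,20),(125,255,255))
c=blob(im,'blue',(180,60,460,420));print(c.min(0),c.max(0))
E
```

```text
t 30.07 at [ 0.5283 -0.0791  0.1874] a -4.85 tilt [ 0. -0.] open 0.999 F [ 0.9 -0.   0.5] q [-0.34  0.    1.16  1.32]
  shift [ 0.0018  0.0008 -0.0026] turn -0.003
[262 108] [348 196]
```

View pics/w14.png

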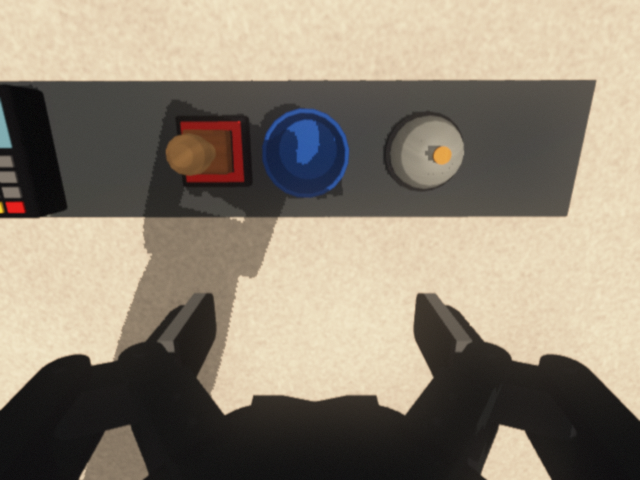

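The rim is centred at about (305,153). The mat edges are at rows 81 and 216, the bell foot spans u 384–464, and the stamp block sits centrally in the pad's red field.

```bash
python3 - <<'E'
from h import *
s=get_state();c,s_=np.cos(np.radians(-4.7)),np.sin(np.radians(-4.7))
def mf(P):
    d=np.atleast_2d(P)[:,:2]-np.array([.5933,.0064]);return np.round(np.c_[d@[c,s_],d@[-s_,c]]*1000,1)
im=cv2.imread('pics/w14.png')[:,:,::-1].copy();HSV['blue']=((105,130,20),(125,255,255))
b=blob(im,'blue',(180,60,460,420));P=px2w('wrist',b,.093,s);(cx,cy),r=cv2.minEnclosingCircle((P[:,:2]*1000).astype(np.float32))
print('rim',mf([cx/1000,cy/1000]),r, 'rim lrtb',mf(px2w('wrist',[(263,153),(348,153),(305,108),(305,196)],.093,s)).tolist())
print('mat',mf(px2w('wrist',[(340,81),(340,216)],.003,s)))
print('bell foot left',mf(px2w('wrist',[(384,155)],.008,s)))
t=cv2.imread('pics/t13.png')[:,:,::-1].copy();b=blob(t,'blue',(310,210,360,265));print('top rim',rect(px2w('top',b,.093)),mf(rect(px2w('top',b,.093))[0]))
print('pad red',mf(rect(px2w('wrist',blob(im,'red',(160,100,260,200)),.021,s))[0]))
E
```

```text
rim [[  1.7 -84.1]] 30.057430267333984 rim lrtb [[2.5, -55.2], [2.3, -113.7], [31.5, -84.5], [-27.4, -83.8]]
mat [[  60.7 -113.7]
 [ -63.  -115.9]]
bell foot left [[  -3.6 -155.6]]
top rim (array([ 0.5862, -0.0762]), (64.5, 58.8), 0.1) [[ -0.3 -82.9]]
pad red [[0.5 0.5]]
```

The cup is within about 2–3 mm of the centre line, with a gap of about 4 cm to the bell. All placements are good, so I'm handing in.

```bash
python3 -c "
from plant import *
print(sign_off())"
```

```text
the job is handed in; nothing more can be done
None
```

I set out the counter as asked and handed the job in after about 30 s. The stamp stands on the pad between bell and terminal. By the cameras, the cup and stapler gaps are about 4 cm, and the cup is 2–3 mm off level with the bell. The arm kept clear of the towels, spray bottle and pen, though I did not re-measure their positions.

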